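Clear the bath shelf for one stack of tumblers

TASK

Clear the turquoise bath shelf so that only one neat stack of tumblers is left on it: push the worn round pumice stone along the shelf, without picking it up, so that it drops off the end into the blue tub, and nest the other two steel tumblers (the one leaning in the draining rack and the one on the counter, in either order) fully home into the tumbler that stands on the shelf. Leave that bottom tumbler about where it stands, set the tumblers in gently rather than dropping them, let go of the upright stack, and leave everything else on the counter alone.

Things in the scene. Friction and masses are not known exactly. Their poses are not given: they have to be found in the camera images.
- tumbler_base_mid (a point): The point is on its axis, half-way up (50 mm above the foot); z runs along the axis to the mouth. Steel tumbler upright on the shelf, bottom of the stack; 100 mm high, about 110 g. Outside diameter: 37 mm at the foot, 50 mm at 57 mm up, then a shoulder out to 59 mm at 60 mm up, and almost straight to 62 mm at the rim. Mouth 58 mm wide. Nested fully home, the shoulder sits on the lower rim, 41 mm higher than the lower tumbler.
- tumbler_a_mid (a point): The point is on its axis, half-way up (50 mm above the foot); z runs along the axis to the mouth. Steel tumbler of the same size and shape, leaning in the white rack about 32 degrees from vertical, mouth towards the robot's side. It stands on the rack's tilted plate against two wire posts (72 mm long) under its lower side; it can be drawn out along its axis, and to its left and right there is room for the fingers.
- tumbler_b_mid (a point): The point is on its axis, half-way up (50 mm above the foot); z runs along the axis to the mouth. Steel tumbler of the same size and shape, standing upright on the counter in front of the shelf.
- rack_foot (a point): Fixed white draining rack, 100 x 75 mm, 75 mm high. The point is where the centre of the leaning tumbler's foot sits on the tilted plate, 24 mm above the counter; x points from the robot's side to the back of the rack (the tumbler's mouth leans to -x), z up.
- shelf_top (a point): Fixed low wooden shelf painted turquoise, 130 mm deep (x) and 340 mm long (y), top 65 mm above the counter. The point is the centre of the top; y runs along the shelf towards the tub, z up. The tumbler stands on its -y half, the pumice on its +y half.
- shelf_end (a point): Middle of the shelf's edge on the tub's side, at the height of the top; axes as shelf_top.
- tub_in (a point): Fixed blue plastic tub, open at the top, 140 (x) x 170 (y) mm outside, 40 mm high, wall 4 mm, standing on the counter close to the shelf's end (a gap of 4 to 12 mm), its rim 25 mm below the shelf top. The point is the centre of its inner floor, z up.
- pumice_center (a point): Loose grey round pumice foot stone, 70 mm in diameter and 26 mm high, about 90 g, lying flat on the shelf. The point is its centre, 13 mm above its underside.
- lota_mid (a point): Bystander, to be left alone: steel lota (round water pot), widest 88 mm, 98 mm high. The point is on its vertical middle line, 49 mm above the counter.
- soap_box_mid (a point): Bystander, to be left alone: grey plastic soap box, 78 x 113 x 38 mm. The point is on its vertical middle line, 19 mm above the counter.
- mirror_mid (a point): Bystander, to be left alone: round mirror in a pink plastic frame on a foot, 110 mm across, 141 mm high. The point is on its vertical middle line, 70 mm above the counter.
- comb_mid (a point): Bystander, to be left alone: bamboo comb lying flat, 45 x 140 x 6 mm. The point is on its vertical middle line, 3 mm above the counter.
- oil_bottle_mid (a point): Bystander, to be left alone: amber hair-oil bottle with green cap, 52 mm across, 140 mm high. The point is on its vertical middle line, 70 mm above the counter.
- nail_brush_mid (a point): Bystander, to be left alone: wooden nail brush, 40 x 90 x 32 mm. The point is on its vertical middle line, 16 mm above the counter.

How it is judged:
By the outcome, as a careful person would: the job done as asked, in the order asked, and still so for the second after the job is handed in, with the robot touching nothing.
It also fails if it takes over 72 s, if anything falls off the work surface, if the arm or the gripper's body presses on something with over 40 N, if the wrist force passes 120 N, or if a joint passes its speed limit or range.

ROBOT

A 6-joint arm with a two-finger parallel gripper is mounted at the origin on the work surface. World frame = base frame: x ahead of the robot, y to its left, z up, the work surface at z = 0. Lengths are in mm, angles in rad, forces in N, time in s.
With the tool pointing down it reaches from about 375 to 975 mm from the base axis. Payload 3.8 kg.
Tool frame: the origin (TCP) lies at the very end of the fingers, on their centre line; the grasp point (between the pads) lies 19 mm behind it; z points along the fingers, y is the line along which they close (so a half turn about z gives the same grasp; the last joint's range is limited). The gripper opens to 85 mm and grips with 20 to 120 N. Pads are 22 mm wide; open, the fingers measure 114 mm over their backs; the gripper's body (76 mm by 85 mm) begins 54 mm behind the grasp point. The pads swing forward as they close: fully open they stand 13 mm farther back than shut.
Start: joints at [1.208, 0.264, 1.604, -0, 1.274, -0.037], TCP at [216.043, 639.487, 196.38] pointing down, gripper open.
Joint ranges: [-2.63, 2.63], [-0.94, 2.18], [0.31, 2.57], [-1.31, 4.45], [0, 2.66], [-2.55, 2.55]. Speed limits (rad/s): [2.57, 2.57, 3.14, 3.14, 3.14, 3.14].

INTERFACE

Orientations are given as a unit quaternion [w, x, y, z].
In Python, from rig import * gives the robot as it stands.
- The arm moves only by the tool arm_command, never from a script. Its arguments are lists of equal length, an entry for each row: "dr": the turn, a rotation vector about the tool's x, y, z in rad, a list of three; "slide": the shift along the tool's x, y, z in cm, a list of three; "grip": the closure in counts, from 0 (fully open) to 255 (shut). A call has 1 to 10 rows; each row is the pose to reach, as a shift and turn from the pose commanded when the call began, along the tool's axes at that moment; what a row does not reach only later rows make up. A row lasts 1/10 s, in which the tool goes at most 50 mm and 8.59 degrees, less where a joint would pass 70% of its speed; a pose out of reach is approached as far as the arm can. A call with a gripper value outside its range is refused whole. The fingers move at their own pace and stop on an object; "force" is the grip in N (left out, the last holds). Time passes only in rows, so rows that repeat a pose let the fingers close. It gives the time, the measured TCP pose, the force, the opening and the grip force at its end, in the units of the state.
- sense(): the state, without advancing time (a new reading comes with each control period).
- capture(name): name is "scene" or "side" or "wrist"; returns a dict with "pixels" (384x512x3 uint8, red, green, blue), "z_map" (384x512 float32, mm along the optical axis (not along the pixel's ray), 0 where there is no reading), "camera_matrix" (3x3 intrinsics, pixels), "R" (3x3) and "t" (3): a world point X has camera coordinates R X + t. Camera axes: x right, y down, z forward; pixel columns grow to the right and rows downward; lengths in mm; the calibration is good to about 2 mm. A picture is of the moment at which its call begins.
- job_done(): hands the job in; it is judged then, once.
The state is a dict: "t": time; "qpos": joint angles; "dq": joint speeds; "tau": joint torques, N m; "eef_pos": TCP position; "orientation": TCP orientation; "contact_force": force on the tool from outside, world axes, zero at the start; "ft_torque": the same for the moment, N m; "finger_gap": opening from 0.0 (shut) to 1.0 (fully open); "finger_force": force on a finger pad.
Only numpy, scipy, OpenCV 4.12 (cv2) and the standard library are available. Lean on these libraries where they do the work, as an engineer would, in place of code of your own. Each camera call takes 0.05 s, during which the arm holds its last target. There are 200 camera calls.

## Working session

There is one attempt and no reset: what is moved stays moved. The work goes in short steps, Python scripts to look and compute and a tool call to move; the robot and the scene stay as the last step left them, time stands still between calls to the robot, and variables do not carry over. Pictures are saved under pics/ and viewed, at most 13 in all, crops included, and the job is handed in when it is done.

Besides the shell and the picture viewer there is one more tool, called after ">>>" as a command line: name --argument value ..., lists and objects as JSON in quotes. arm_command: Moves the arm, as the interface text tells. Its arguments: {"type":"object","properties":{"dr":{"type":"array"},"slide":{"type":"array"},"grip":{"type":"array"},"force":{"type":"number"}},"required":["dr","slide","grip"]}

```bash
mkdir -p pics; ls; python3 - <<'E'
from rig import *
import cv2,numpy as np
s=sense();print(s)
ims=[]
for n in("scene","side"):
    c=capture(n);np.savez("cap_"+n,**c);cv2.imwrite(f"pics/{n}0.png",cv2.resize(c["pixels"][:,:,::-1],(800,600)))
    print(n,c["camera_matrix"],c["R"],c["t"])
E
```

```text
pics
{'t': 0.0, 'qpos': array([ 1.20811523e+00,  2.64744234e-01,  1.60538838e+00,  4.89707733e-05,
        1.27370881e+00, -3.68946776e-02]), 'dq': array([-0.00070153, -0.00018766,  0.00085878, -0.00056523, -0.00012934,
       -0.00140004]), 'tau': array([-1.95576911e-03, -5.15118134e+01, -3.67308962e+01, -3.30408426e-06,
        1.31277167e-02, -1.01034232e-05]), 'eef_pos': array([215.72702352, 638.73462957, 195.0603687 ]), 'orientation': array([-2.46085992e-04,  1.62180790e-01,  9.86760420e-01, -1.09737354e-03]), 'contact_force': array([-0.47284823,  0.01563088, -0.2926978 ]), 'ft_torque': array([-0.01199434, -0.01333167,  0.00485824]), 'finger_force': 0.0, 'finger_gap': 0.9968848251208277}
scene [[419.02932028   0.         261.6449181 ]
 [  0.         419.02932028 191.38012456]
 [  0.           0.           1.        ]] [[ 0.33047521  0.9437477  -0.01124311]
 [ 0.57778101 -0.21171414 -0.78825518]
 [-0.74629434  0.25400274 -0.61524578]] [-211.15451155 -264.32082374 1707.8603279 ]
side [[419.18737866   0.         254.80243591]
 [  0.         419.18737866 196.02981836]
 [  0.           0.           1.        ]] [[ 0.87610174 -0.48211277  0.00360903]
 [-0.23916704 -0.44109284 -0.86500649]
 [ 0.41862259  0.75697053 -0.50174769]] [-513.01839093  221.68055212 1151.5752033 ]
```

View pics/scene0.png

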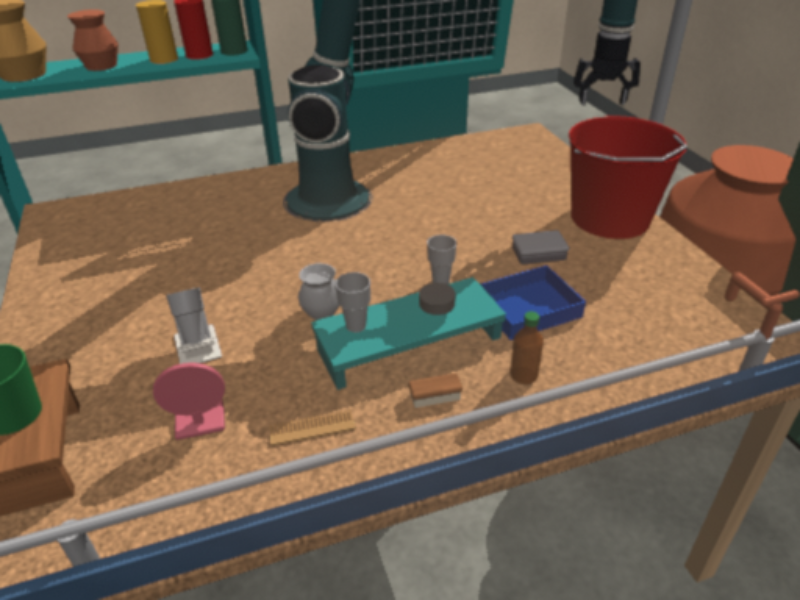

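View pics/side0.png

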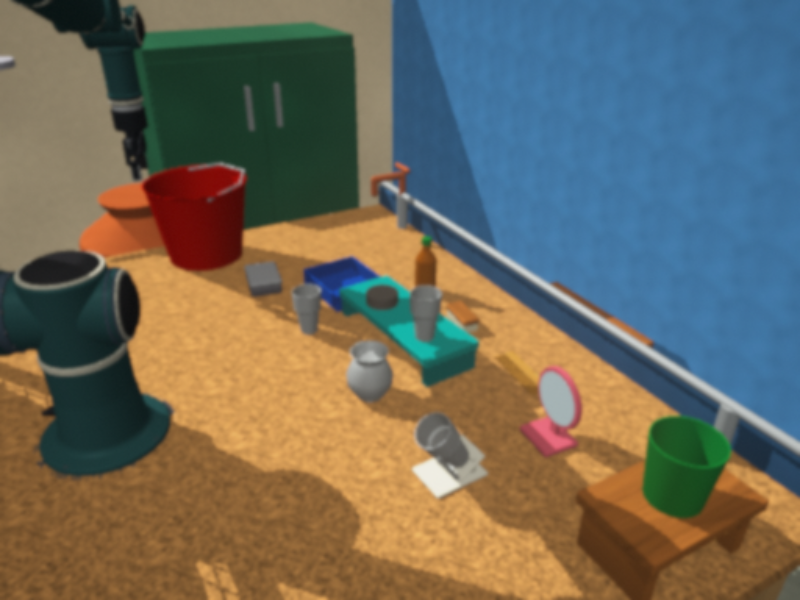

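The scene view (800 px wide) has the shelf tumbler at (353,290), the pumice at (437,297) and tumbler b at (441,258). The leaning tumbler is at (188,318), the lota at (318,290), the tub at (535,300) and the oil bottle at (527,350). The side view agrees.

```bash
cat > h.py <<'E'
import numpy as np,cv2
from scipy.optimize import least_squares
def cloud(c):
    K,R,t=c["camera_matrix"],c["R"],c["t"];z=c["z_map"].astype(float)
    v,u=np.mgrid[:z.shape[0],:z.shape[1]]
    P=np.stack([(u-K[0,2])/K[0,0]*z,(v-K[1,2])/K[1,1]*z,z],-1)
    W=(P-t)@R; W[z==0]=np.nan
    return W
def hsv(c): return cv2.cvtColor(c["pixels"],cv2.COLOR_RGB2HSV)
def px(c,X):
    p=c["R"]@np.asarray(X,float)+c["t"];p=c["camera_matrix"]@p;return p[:2]/p[2]
def rad(h): # tumbler outside radius at height h
    return np.interp(h,[0,57,60,100],[18.5,25,29.5,31])
def fit_upright(P,z0,x0): # P points on outer+rim ; axis xy
    P=P[(P[:,2]>z0+8)&(P[:,2]<z0+97)]
    f=lambda q:np.hypot(P[:,0]-q[0],P[:,1]-q[1])-rad(P[:,2]-z0)
    r=least_squares(f,x0,loss="soft_l1",f_scale=2);return r.x,len(P),np.median(abs(r.fun))
E
python3 - <<'E'
from h import *
for n in("scene","side"):
    c=dict(np.load(f"cap_{n}.npz"));W=cloud(c);H=hsv(c);print(n)
    ok=np.isfinite(W[...,2])
    z=W[...,2]
    m=ok&(abs(z-65)<5)&(H[...,0]>75)&(H[...,0]<98)&(H[...,1]>100)&(W[...,0]>200)
    P=W[m];print("shelf",m.sum(),P[:,2].mean(),cv2.minAreaRect(P[:,:2].astype(np.float32)))
    m=ok&(z<48)&(z>-5)&(H[...,0]>105)&(H[...,0]<130)&(H[...,1]>120)&(W[...,0]<700)&(W[...,0]>150)
    P=W[m];print("tub",m.sum(),cv2.minAreaRect(P[:,:2].astype(np.float32)),np.percentile(P[:,2],[2,50,98]))
    # sample points at eyeballed px (800-wide)
    pts=dict(scene=dict(base=(353,300),b=(441,260),pum=(437,292),a=(190,320),rack=(198,352),lota=(318,295),soap=(540,243)),
      side=dict(base=(426,315),b=(307,310),pum=(382,294),a=(450,447),rack=(445,478),lota=(369,378),soap=(262,275)))[n]
    for k,(u,v) in pts.items(): 
        print(k,W[int(v*.64),int(u*.64)].round(0))
E
```

```text
scene
shelf 2784 64.11143201924845 ((610.5142822265625, 11.211471557617188), (134.12876892089844, 341.07196044921875), 3.535043954849243)
tub 1142 ((589.7199096679688, 273.7496032714844), (144.72341918945312, 168.93467712402344), 4.156848907470703) [-0.28403288  4.23224673 38.89890677]
base [625. -98. 147.]
b [467. 130.  75.]
pum [582.  75.  91.]
a [ 486. -374.   75.]
rack [ 510. -374.   14.]
lota [ 483. -133.   67.]
soap [433. 380.  40.]
side
shelf 1521 64.46097716954182 ((604.0794067382812, 11.907058715820312), (132.99940490722656, 344.8328552246094), 4.740415096282959)
tub 656 ((585.8836059570312, 276.72149658203125), (142.2725372314453, 180.61631774902344), 4.318713665008545) [ 0.60100901 14.3532114  39.03509968]
base [ 580. -114.  137.]
b [429. 119.  70.]
pum [581.  66.  93.]
a [ 454. -402.   89.]
rack [ 461. -378.    4.]
lota [ 441. -153.   65.]
soap [413. 378.  38.]
```

```bash
cat > fit.py <<'E'
from h import *
from scipy.spatial.transform import Rotation as Ro
def near(W,x,y,r,z0,z1):
    return (np.hypot(W[...,0]-x,W[...,1]-y)<r)&(W[...,2]>z0)&(W[...,2]<z1)
def fit_a(P,p0=(500,-375,24),yaw0=0.,tilt=np.radians(32),free=False):
    # axis: tilted from z to -x(rack)
    def f(q):
        yw=q[2]; tl=q[4]; a=np.array([-np.sin(tl)*np.cos(yw),-np.sin(tl)*np.sin(yw),np.cos(tl)])
        d=P-[q[0],q[1],q[3]];h=d@a;r=np.linalg.norm(d-np.outer(h,a),axis=1)
        out=np.where(h<0,-h,np.where(h>100,h-100,0))
        ro=r-rad(h); ri=rad(h)-2-r   # outer or inner wall
        e=np.where(abs(ro)<abs(ri),ro,ri)
        return np.r_[np.hypot(e,out),(q[3]-24)/2*5,(tl-tilt)/.03*5]
    r=least_squares(f,[p0[0],p0[1],yaw0,p0[2],tilt],loss="soft_l1",f_scale=2);return r.x,np.median(abs(r.fun))
E
python3 - <<'E'
from fit import *
A=[]
for n in("scene","side"):
    c=dict(np.load(f"cap_{n}.npz"));W=cloud(c);H=hsv(c);print(n)
    gray=H[...,1]<90
    for k,x,y,z0 in(("base",605,-108,65),("b",445,122,0)):
        m=near(W,x,y,60,z0+8,z0+99)&gray
        print(k,fit_upright(W[m],z0,[x,y]))
    m=near(W,590,65,60,86,96);q=W[m];print("pum",m.sum(),cv2.minEnclosingCircle(q[:,:2].astype(np.float32)),q.mean(0))
    m=near(W,460,-140,60,5,99);q=W[m];print("lota",m.sum(),cv2.minEnclosingCircle(q[:,:2].astype(np.float32)))
    m=near(W,480,-385,90,30,140)
    q=W[m&gray];A.append(q);
    for y0 in(-.5,0,.5): print("a",len(q),fit_a(q,yaw0=y0))
    m=near(W,500,-380,100,3,40);print("rack",cv2.minAreaRect(W[m&gray&(H[...,2]>150)][:,:2].astype(np.float32)))
    if n=="scene":
        for k,x,y in(("bottle",700,200),("brush",750,50)):
            pass
for y0 in(-.5,0,.5): print("a both",fit_a(np.vstack(A),yaw0=y0))
E
python3 - <<'E'
from rig import *
import cv2,numpy as np
c=[dict(np.load(f"cap_{n}.npz"))["pixels"] for n in("scene","side")]
a=cv2.resize(c[0][180:250,95:155],(400,467),interpolation=2);b=cv2.resize(c[1][255:325,255:315],(400,467),interpolation=2)
cv2.imwrite("pics/rack.png",np.hstack([a,b])[:,:,::-1])
E
```

```text
scene
base (array([597.32228552, -88.43708671]), 599, np.float64(1.1463672030745649))
b (array([440.2912566 , 140.98404263]), 420, np.float64(1.238497471240425))
pum 286 ((588.3738403320312, 75.71733093261719), 36.51936340332031) [590.03394691  73.13668881  90.08435527]
lota 748 ((462.1875915527344, -127.35160827636719), 41.97848892211914)
a 736 (array([ 4.97982865e+02, -3.72850513e+02,  6.01473044e-02,  2.39735983e+01,
        6.30190277e-01]), np.float64(0.8676215681938757))
a 736 (array([ 4.97982868e+02, -3.72850510e+02,  6.01474138e-02,  2.39735890e+01,
        6.30190255e-01]), np.float64(0.8676203385327543))
a 736 (array([ 4.97957130e+02, -3.72865815e+02,  5.98342504e-02,  2.39625554e+01,
        6.29809394e-01]), np.float64(0.863075758570842))
rack ((477.7412109375, -373.90557861328125), (100.64595794677734, 73.60688018798828), 4.013535022735596)
side
base (array([595.67998239, -85.63147251]), 487, np.float64(1.287798081397284))
b (array([438.56782106, 144.20208002]), 408, np.float64(1.4144001040191068))
pum 179 ((585.2280883789062, 74.65746307373047), 36.13352584838867) [583.
[... 354 characters left out ...]
 np.float64(0.8034338367268212))
a 911 (array([ 4.99431288e+02, -3.71651957e+02,  4.60286018e-02,  2.65051990e+01,
        6.76931596e-01]), np.float64(0.8034209234650866))
rack ((475.1366271972656, -371.6502685546875), (101.7291030883789, 76.68353271484375), 2.9297561645507812)
a both (array([ 4.98315858e+02, -3.72233971e+02,  4.32884316e-02,  2.53609860e+01,
        6.49976132e-01]), np.float64(0.892104927231955))
a both (array([ 4.98315848e+02, -3.72233978e+02,  4.32882422e-02,  2.53610239e+01,
        6.49976290e-01]), np.float64(0.892104455906253))
a both (array([ 4.98316162e+02, -3.72231220e+02,  4.34628491e-02,  2.53610700e+01,
        6.49904822e-01]), np.float64(0.8895594639644635))
```

View pics/rack.png

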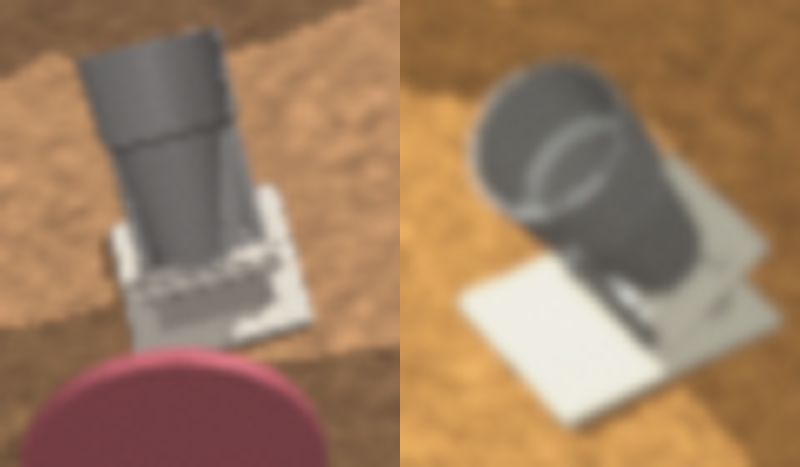

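Crop: the tumbler leans in the rack with its mouth towards the robot and both sides free. The fits agree with the given sizes: base at (597,-87), b at (440,142), pumice at (587,75), and a's foot at (499,-372,24) with a yaw of about 0.05.

```bash
cat > go.py <<'E'
import numpy as np
from rig import *
from scipy.spatial.transform import Rotation as Ro
def tool(z,xhint):
    z=np.array(z,float);z/=np.linalg.norm(z);x=np.array(xhint,float);x-=z*(x@z);x/=np.linalg.norm(x)
    return np.c_[x,np.cross(z,x),z]
def rel(p,R,cur=None):
    s=sense();q=s["orientation"];R0=Ro.from_quat(q[[1,2,3,0]]).as_matrix();p0=s["eef_pos"]
    if cur: p0,R0=cur
    print("dr",Ro.from_matrix(R0.T@R).as_rotvec().round(3),"slide cm",(R0.T@(np.array(p)-p0)/10).round(2))
E
python3 - <<'E'
from fit import *;from go import *
for n in("scene","side"):
    c=dict(np.load(f"cap_{n}.npz"));W=cloud(c);H=hsv(c)
    m=((H[...,0]<5)|(H[...,0]>175))&(H[...,1]>170)&(W[...,2]>5)&(W[...,0]<600)&(W[...,2]<300)&(W[...,1]>200);print("bucket",np.percentile(W[m],[2,50,98],axis=0).round())
D=tool([0,0,-1],[0,1,0])
rel([587,18,200],D)
E
```

```text
bucket [[222. 510.  16.]
 [397. 602. 149.]
 [462. 745. 206.]]
bucket [[229. 508.  17.]
 [325. 548. 148.]
 [442. 752. 207.]]
dr [-2.000e-03  1.000e-03  1.245e+00] slide cm [-55.04 -46.93  -0.39]
```

The red bucket's rim is about 207 mm high and sits beside the start pose, so I go up first and then across.

>>> arm_command --dr '[[0, 0, 0], [0, 0, 0], [0, 0, 0], [0, 0, 0], [0, 0, 0.3], [0, 0, 0.6], [0, 0, 0.9], [0, 0, 1.24], [0, 0, 1.24], [0, 0, 1.24]]' --slide '[[0, 0, -5], [0, 0, -10], [0, 0, -14], [0, 0, -16], [-5, -4, -16], [-14, -12, -16], [-23, -20, -16], [-32, -28, -16], [-42, -36, -16], [-55, -47, -16]]' --grip '[130, 130, 130, 130, 130, 130, 130, 130, 130, 130]' --force 30

```text
t: 1.1
eef_pos: [369.4, 379.5, 355.9]
orientation: [0.0, 0.578, 0.816, -0.0]
contact_force: [-0.1, 0.7, 0.5]
finger_gap: 0.491
finger_force: 0.0
```

```bash
python3 - <<'E'
from go import *
s=sense();print(s["t"],s["eef_pos"],s["finger_gap"]);rel([587,18,200],tool([0,0,-1],[0,1,0]))
E
```

```text
1.1 [369.4014964  379.49799478 355.88474052] 0.49101236119855257
dr [-0.     0.     0.339] slide cm [-41.33   8.49  15.6 ]
```

>>> arm_command --dr '[[0, 0, 0.34], [0, 0, 0.34], [0, 0, 0.34], [0, 0, 0.34], [0, 0, 0.34], [0, 0, 0.34], [0, 0, 0.34], [0, 0, 0.34], [0, 0, 0.34], [0, 0, 0.34]]' --slide '[[-41.3, 8.5, 15.6], [-41.3, 8.5, 15.6], [-41.3, 8.5, 15.6], [-41.3, 8.5, 15.6], [-41.3, 8.5, 15.6], [-41.3, 8.5, 15.6], [-41.3, 8.5, 15.6], [-41.3, 8.5, 15.6], [-41.3, 8.5, 15.6], [-41.3, 8.5, 15.6]]' --grip '[130, 130, 130, 130, 130, 130, 130, 130, 130, 130]'

```text
t: 2.1
eef_pos: [588.5, 16.7, 196.2]
orientation: [-0.001, 0.707, 0.707, -0.003]
contact_force: [-0.8, -0.3, -0.5]
finger_gap: 0.491
finger_force: 0.0
```

```bash
python3 - <<'E'
from fit import *;from go import *
s=sense();print(s["t"],s["eef_pos"],s["finger_gap"])
c=capture("wrist");W=cloud(c);cv2.imwrite("pics/w1.png",c["pixels"][:,:,::-1])
m=near(W,587,75,60,86,96);q=W[m];print("pum",m.sum(),cv2.minEnclosingCircle(q[:,:2].astype(np.float32)),q.mean(0)) if m.any() else 0
D=tool([0,0,-1],[0,1,0])
rel([587,18,71],D);rel([587,18,200],D)
E
```

```text
2.1 [588.54376509  16.66431441 196.24676234] 0.49138964444169
pum 4710 ((586.8917236328125, 74.98324584960938), 34.87360382080078) [586.88286349  76.11371269  92.46241946]
dr [-0.005  0.     0.001] slide cm [-0.1  -0.03 12.66]
dr [-0.005  0.     0.001] slide cm [-0.11 -0.1  -0.24]
```

View pics/w1.png

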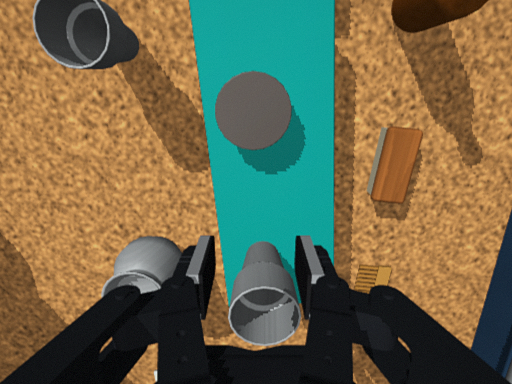

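The wrist view shows the pumice centred at (253,110), straight ahead of the open fingers, with clear room behind it. It measures (587,75). I descend and push.

>>> arm_command --dr '[[0, 0, 0], [0, 0, 0], [0, 0, 0], [0, 0, 0], [0, 0, 0], [0, 0, 0], [0, 0, 0], [0, 0, 0], [0, 0, 0], [0, 0, 0]]' --slide '[[0, 0, 4.5], [0, -0.1, 9], [0, -0.1, 11.5], [0, -0.1, 12.4], [0, -0.1, 12.4], [0.5, -0.1, 12.4], [1, -0.1, 12.4], [1.5, -0.1, 12.4], [2, -0.1, 12.4], [2.5, -0.1, 12.4]]' --grip '[130, 130, 130, 130, 130, 130, 130, 130, 130, 130]'

```text
t: 3.15
eef_pos: [588.0, 47.2, 77.1]
orientation: [0.0, 0.705, 0.709, 0.0]
contact_force: [0.9, -0.6, -0.1]
finger_gap: 0.491
finger_force: 0.0
```

```bash
python3 - <<'E'
from fit import *;from go import *
c=capture("wrist");W=cloud(c)
m=near(W,587,90,70,86,97);q=W[m];print("pum",m.sum(),cv2.minEnclosingCircle(q[:,:2].astype(np.float32)),q.mean(0)) if m.any() else 0
print(sense()["eef_pos"])
E
```

```text
pum 11255 ((587.0167846679688, 74.97411346435547), 34.98632049560547) [586.89507104  77.15592204  92.52179046]
[587.83350989  47.81205977  76.85403543]
```

>>> arm_command --dr '[[0, 0, 0], [0, 0, 0], [0, 0, 0], [0, 0, 0], [0, 0, 0], [0, 0, 0], [0, 0, 0]]' --slide '[[-1.5, 0, 0], [-2, 0, 0.3], [-2, 0, 0.7], [-2, 0, 0.7], [-1, 0, 0.7], [0, 0, 0.7], [1, 0, 0.7]]' --grip '[130, 130, 130, 130, 130, 130, 130]'

```text
t: 3.9
eef_pos: [587.6, 57.8, 69.5]
orientation: [-0.0, 0.705, 0.709, 0.0]
contact_force: [0.6, 0.6, 0.7]
finger_gap: 0.49
finger_force: 0.0
```

```bash
python3 - <<'E'
from fit import *;from go import *
c=capture("wrist");W=cloud(c);cv2.imwrite("pics/w2.png",c["pixels"][:,:,::-1])
m=near(W,587,90,70,86,97);q=W[m];print("pum",m.sum(),cv2.minEnclosingCircle(q[:,:2].astype(np.float32)),q.mean(0)) if m.any() else 0
print(sense()["eef_pos"],sense()["contact_force"])
E
```

```text
pum 11387 ((587.1415405273438, 74.98104095458984), 35.077762603759766) [586.99531117  77.76551908  92.50243737]
[587.59543482  59.3047358   69.52623079] [ 0.07150111  0.63406758 -1.36682278]
```

View pics/w2.png

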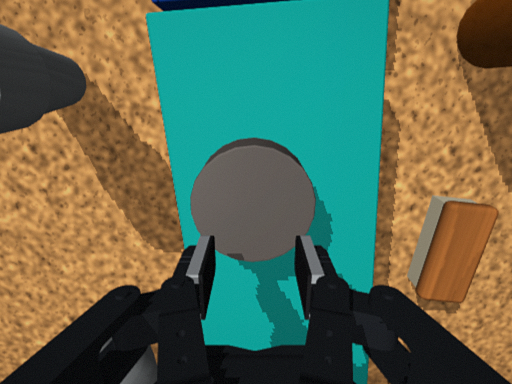

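The fingers sit at the pumice's near edge, (205,240) and (307,240), yet the stone has not moved. I measure the fingertip height from depth.

```bash
python3 - <<'E'
from fit import *;from go import *
c=capture("wrist");W=cloud(c);np.savez("w2",**c)
for v in(240,250,262,275,290,305,320): print(v,[W[v,u].round(0) for u in(203,208,212,302,306,312)])
print(c["R"].round(2),-c["R"].T@c["t"])
H=hsv(c)
m=near(W,587,60,45,66,130)&(W[...,1]<75);
for z in range(68,130,6):
    k=m&(abs(W[...,2]-z)<3); 
    if k.any(): print(z,k.sum(),W[k].min(0).round(),W[k].max(0).round())
print(sense()["eef_pos"],sense()["contact_force"],sense()["dq"])
E
```

```text
240 [array([563.,  69., 117.]), array([566.,  69., 117.]), array([567.,  67., 114.]), array([611.,  70., 118.]), array([613.,  69., 117.]), array([627.,  42.,  67.])]
250 [array([565.,  69., 127.]), array([567.,  69., 127.]), array([567.,  63., 116.]), array([610.,  69., 127.]), array([611.,  69., 127.]), array([614.,  70., 127.])]
262 [array([566.,  69., 137.]), array([567.,  65., 130.]), array([567.,  57., 118.]), array([609.,  66., 132.]), array([610.,  69., 136.]), array([613.,  69., 136.])]
275 [array([567.,  67., 142.]), array([567.,  59., 132.]), array([567.,  52., 121.]), array([609.,  61., 134.]), array([609.,  67., 143.]), array([611.,  69., 145.])]
290 [array([567.,  61., 144.]), array([567.,  53., 134.]), array([558.,   2.,  67.]), array([609.,  54., 135.]), array([609.,  61., 145.]), array([611.,  64., 149.])]
305 [array([567.,  54., 145.]), array([555., -11.,  67.]), array([558., -10.,  67.]), array([609.,  48., 137.]), array([609.,  54., 145.]), array([607.,  70., 164.])]
320 [array([551., -24.,  67.]), array([554., -25.,  66.]), array([557., -23.,  68.]), array([624., -24.,  67.]), array([627., -24.,  66.]), array([605.,  75., 177.])]
[[ 1.    0.01  0.  ]
 [ 0.01 -0.95  0.32]
 [ 0.   -0.32 -0.95]] [587.67593057 139.78007768 248.73925662]
68 1452 [542.  15.  66.] [632.  75.  69.]
92 4889 [552.  40.  90.] [622.  75.  95.]
110 142 [561.  49. 107.] [615.  70. 113.]
116 383 [554.  47. 113.] [622.  70. 119.]
122 495 [553.  47. 119.] [623.  70. 125.]
128 462 [554.  47. 125.] [623.  70. 130.]
[587.62388199  58.4806069   69.530458  ] [-0.00773448  0.03222904  0.56443791] [-0.01878843 -0.00131536  0.00199634 -0.0167056  -0.00108726 -0.01774341]
```

```bash
python3 - <<'E'
from fit import *;from go import *
for n in("scene","side"):
    c=capture(n);W=cloud(c)
    ims=c["pixels"];u,v=px(c,[587.6,58.5,90]).astype(int)
    cv2.imwrite(f"pics/{n}_f.png",cv2.resize(ims[v-60:v+50,u-60:u+60][:,:,::-1],(480,440),interpolation=2))
    m=near(W,587.6,58,50,96,160)
    for z in range(96,150,6):
        k=m&(abs(W[...,2]-z)<3)
        if k.any(): print(n,z,k.sum(),W[k].min(0).round(),W[k].max(0).round())
    print(px(c,[587.6,58.5,69.5])-[u-60,v-60],px(c,[587.6,58.5,109])-[u-60,v-60])
a=cv2.imread("pics/scene_f.png");b=cv2.imread("pics/side_f.png");cv2.imwrite("pics/f.png",cv2.resize(np.hstack([a,b]),(800,367)))
E
```

```text
scene 108 14 [567.  46. 105.] [616.  65. 110.]
scene 114 21 [563.  45. 111.] [622.  63. 117.]
scene 120 19 [564.  45. 117.] [626.  68. 123.]
scene 126 27 [564.  45. 123.] [626.  68. 128.]
scene 132 22 [564.  45. 129.] [624.  69. 135.]
scene 138 14 [563.  46. 135.] [624.  62. 141.]
scene 144 9 [562.  45. 141.] [617.  54. 146.]
[60.28919301 66.08523106] [60.38876434 55.41986635]
side 102 1 [610.  65. 105.] [610.  65. 105.]
side 108 8 [561.  47. 107.] [613.  71. 110.]
side 114 16 [554.  45. 111.] [619.  69. 117.]
side 120 23 [551.  46. 117.] [619.  68. 123.]
side 126 17 [552.  45. 124.] [619.  69. 129.]
side 132 18 [551.  46. 129.] [620.  71. 135.]
side 138 19 [551.  43. 135.] [619.  67. 141.]
side 144 17 [551.  45. 141.] [615.  66. 147.]
[61.00431305 65.60690871] [60.93597629 55.26131396]
```

View pics/f.png

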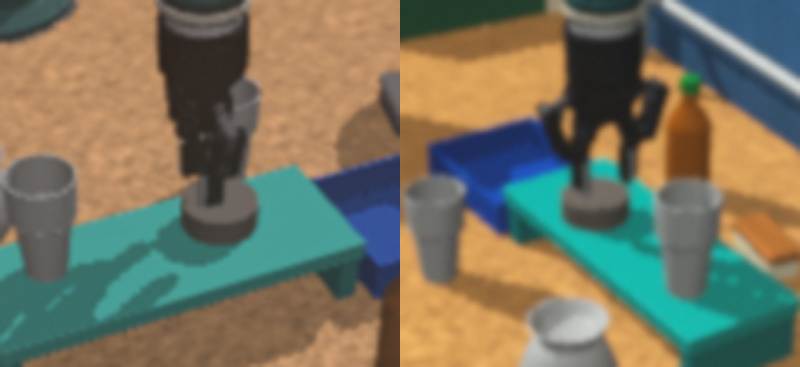

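All three cameras put the fingertips at z≈106 while the reported TCP is 69.5. The real tips are about 37 mm short of the reported TCP, so they were above the stone. I correct for that: back off, descend 34 mm, push.

>>> arm_command --dr '[[0, 0, 0], [0, 0, 0], [0, 0, 0], [0, 0, 0], [0, 0, 0], [0, 0, 0], [0, 0, 0], [0, 0, 0], [0, 0, 0], [0, 0, 0]]' --slide '[[-2, 0, 0], [-4.2, 0, 0], [-4.2, 0, 1], [-4.2, 0, 2.4], [-4.2, 0, 3.3], [-4.2, 0, 3.3], [-3.6, 0, 3.3], [-3, 0, 3.3], [-2.4, 0, 3.3], [-1.6, 0, 3.3]]' --grip '[130, 130, 130, 130, 130, 130, 130, 130, 130, 130]'

```text
t: 5.1
eef_pos: [588.0, 41.3, 37.0]
orientation: [0.0, 0.705, 0.709, 0.0]
contact_force: [-0.1, -0.7, 1.3]
finger_gap: 0.491
finger_force: 0.4
```

```bash
python3 - <<'E'
from fit import *;from go import *
c=capture("wrist");W=cloud(c)
m=near(W,587,90,70,86,97);q=W[m];print("pum",m.sum(),cv2.minEnclosingCircle(q[:,:2].astype(np.float32)),q.mean(0)) if m.any() else 0
print(sense()["eef_pos"],sense()["contact_force"])
E
```

```text
pum 20150 ((588.4050903320312, 68.95511627197266), 44.97038269042969) [588.31145967  80.09783209  92.52520321]
[587.9541341   42.45773626  36.90840846] [-0.08040511  0.7472096  -0.09766824]
```

>>> arm_command --dr '[[0, 0, 0], [0, 0, 0], [0, 0, 0], [0, 0, 0], [0, 0, 0], [0, 0, 0], [0, 0, 0], [0, 0, 0], [0, 0, 0], [0, 0, 0]]' --slide '[[1, 0, 0], [2, 0, 0], [3, 0, 0], [4, 0, 0], [5, 0, 0], [6, 0, 0], [7, 0, 0], [8, 0, 0], [9, 0, 0], [9.5, 0, 0]]' --grip '[130, 130, 130, 130, 130, 130, 130, 130, 130, 130]'

```text
t: 6.15
eef_pos: [587.1, 136.7, 36.3]
orientation: [-0.0, 0.705, 0.709, 0.0]
contact_force: [-0.8, -1.8, 0.5]
finger_gap: 0.491
finger_force: 0.8
```

```bash
python3 - <<'E'
from fit import *;from go import *
c=capture("wrist");W=cloud(c)
H=hsv(c)
m=near(W,587,170,70,86,97)&(W[...,1]>150);q=W[m];print("pum",m.sum(),cv2.minEnclosingCircle(q[:,:2].astype(np.float32)),q.mean(0)) if m.any() else 0
print(sense()["eef_pos"],sense()["contact_force"])
E
```

```text
pum 18064 ((587.4334106445312, 174.46998596191406), 34.929962158203125) [587.41550203 179.32200931  92.5417294 ]
[587.04090294 137.12221477  36.28494842] [1.12920641 0.06185569 0.75912509]
```

>>> arm_command --dr '[[0, 0, 0], [0, 0, 0], [0, 0, 0], [0, 0, 0], [0, 0, 0], [0, 0, 0], [0, 0, 0], [0, 0, 0]]' --slide '[[1, 0, 0], [2.2, 0, 0], [3.6, 0, 0], [5, 0, 0], [6, 0, 0], [6.5, 0, 0], [6.5, 0, 0], [6.5, 0, 0]]' --grip '[130, 130, 130, 130, 130, 130, 130, 130]'

```text
t: 7.0
eef_pos: [586.7, 200.6, 36.3]
orientation: [0.0, 0.705, 0.709, -0.0]
contact_force: [0.1, 0.0, -0.2]
finger_gap: 0.49
finger_force: 0.0
```

```bash
python3 - <<'E'
from fit import *;from go import *
for n in("wrist","scene"):
    c=capture(n);W=cloud(c);H=hsv(c)
    m=(H[...,1]<90)&(abs(W[...,0]-588)<65)&(W[...,1]>195)&(W[...,1]<355)&(W[...,2]>-5)&(W[...,2]<66);q=W[m];print(n,m.sum(),np.percentile(q,[2,50,98],axis=0).round(),cv2.minAreaRect(q[:,:2].astype(np.float32)))
D=tool([0,0,-1],[0,1,0])
print(sense()["eef_pos"],sense()["contact_force"])
rel([440,142,200],D)
E
```

```text
wrist 11374 [[550. 241.  30.]
 [581. 273.  31.]
 [611. 302.  33.]] ((560.3731079101562, 257.7379150390625), (117.14329528808594, 74.72742462158203), 27.160324096679688)
scene 377 [[526. 234.   2.]
 [589. 266.  28.]
 [616. 351.  38.]] ((587.8168334960938, 275.33587646484375), (159.34384155273438, 129.67835998535156), 89.87085723876953)
[586.77521617 200.1266466   36.34107057] [-0.69446061 -0.35379011  0.52661418]
dr [-0.     0.     0.005] slide cm [ -5.75 -14.71 -16.36]
```

The pumice lies flat in the tub (top at z≈31, centre about (581,273)). Next is tumbler b: up, across with the gripper open, and a look.

>>> arm_command --dr '[[0, 0, 0], [0, 0, 0], [0, 0, 0], [0, 0, 0], [0, 0, 0], [0, 0, 0], [0, 0, 0], [0, 0, 0], [0, 0, 0], [0, 0, 0]]' --slide '[[0, 0, -5], [0, 0, -10], [0, 0, -13], [-3, -3, -14.5], [-6, -7, -14.5], [-8, -11, -14.5], [-10, -14, -14.5], [-11, -14.7, -14.5], [-11, -14.7, -14.5], [-11, -14.7, -14.5]]' --grip '[130, 100, 50, 0, 0, 0, 0, 0, 0, 0]'

```text
t: 8.1
eef_pos: [441.5, 89.8, 181.9]
orientation: [0.0, 0.706, 0.708, 0.001]
contact_force: [-0.9, 0.3, 0.1]
finger_gap: 1.004
finger_force: 0.0
```

```bash
cat >> fit.py <<'E'
def rim(W,x,y,z,r=45,tol=4):
    m=near(W,x,y,r,z-tol,z+tol);q=W[m]
    f=lambda p:np.hypot(q[:,0]-p[0],q[:,1]-p[1])-p[2]
    s=least_squares(f,[x,y,30],loss="soft_l1",f_scale=1);return s.x.round(1),m.sum(),q[:,2].mean().round(1)
E
python3 - <<'E'
from fit import *;from go import *
c=capture("wrist");W=cloud(c);H=hsv(c);np.savez("wb",**c)
g=H[...,1]<90
print("rim",rim(W,440,142,99));m=near(W,440,142,60,8,99)&g;print(fit_upright(W[m],0,[440,142]))
# fingertips
e=sense()["eef_pos"];print(e,sense()["finger_gap"])
m=near(W,e[0],e[1],65,e[2]+20,e[2]+90)
for z in range(20,70,6):
    k=m&(abs(W[...,2]-e[2]-z)<3)
    if k.any(): print(z,k.sum(),W[k].min(0).round(),W[k].max(0).round())
rel([440,142,200],tool([0,0,-1],[0,1,0]))
E
```

```text
rim (array([440.1, 142.2,  29.4]), np.int64(743), np.float64(100.4))
(array([440.18579018, 143.9508451 ]), 2853, np.float64(2.033057803915028))
[441.66742154  90.12306366 181.82935093] 1.000377912061944
50 161 [392.  78. 230.] [490.  99. 235.]
56 574 [387.  77. 235.] [497. 100. 241.]
62 759 [385.  77. 241.] [498. 101. 247.]
68 863 [385.  78. 247.] [498. 101. 253.]
dr [ 0.001 -0.001  0.004] slide cm [ 5.19 -0.14 -1.81]
```

Rim b is at (440.1,142.2). The open tips are 49 mm above the reported TCP, so about 41 mm when closed on the tumbler. I go over it, down to TCP z≈27, and close.

>>> arm_command --dr '[[0, 0, 0], [0, 0, 0], [0, 0, 0], [0, 0, 0], [0, 0, 0], [0, 0, 0], [0, 0, 0], [0, 0, 0], [0, 0, 0], [0, 0, 0]]' --slide '[[3, -0.1, 1], [5.25, -0.15, 3], [5.25, -0.15, 6], [5.25, -0.15, 9], [5.25, -0.15, 12], [5.25, -0.15, 14], [5.25, -0.15, 15.2], [5.25, -0.15, 15.5], [5.25, -0.15, 15.5], [5.25, -0.15, 15.5]]' --grip '[0, 0, 0, 0, 0, 0, 0, 0, 0, 0]'

```text
t: 9.15
eef_pos: [440.0, 142.8, 27.5]
orientation: [0.001, 0.705, 0.709, 0.001]
contact_force: [-0.0, 0.4, -0.9]
finger_gap: 1.003
finger_force: 0.0
```

>>> arm_command --dr '[[0, 0, 0], [0, 0, 0], [0, 0, 0], [0, 0, 0], [0, 0, 0], [0, 0, 0], [0, 0, 0], [0, 0, 0]]' --slide '[[0, 0, 0], [0, 0, 0], [0, 0, 0], [0, 0, 0], [0, 0, 0], [0, 0, 0], [0, 0, 0], [0, 0, 0]]' --grip '[30, 60, 90, 110, 110, 110, 110, 110]' --force 30

```text
t: 9.95
eef_pos: [439.6, 142.6, 27.7]
orientation: [0.0, 0.705, 0.709, 0.001]
contact_force: [-0.8, -1.1, 5.4]
finger_gap: 0.723
finger_force: 31.8
```

Gripped (gap 0.72 ≈ 61.5 mm). I lift and go to a spot 60 mm to the -y side of the base tumbler for a look.

>>> arm_command --dr '[[0, 0, 0], [0, 0, 0], [0, 0, 0], [0, 0, 0], [0, 0, 0], [0, 0, 0], [0, 0, 0], [0, 0, 0], [0, 0, 0], [0, 0, 0]]' --slide '[[0, 0, -1], [0, 0, -4], [0, 0, -8], [0, 0, -12], [0, 0, -16], [0, 0, -20], [0, 0, -23], [-2, 1, -25], [-5, 4, -25], [-9, 7, -25]]' --grip '[110, 110, 110, 110, 110, 110, 110, 110, 110, 110]'

```text
t: 10.95
eef_pos: [510.1, 52.9, 278.7]
orientation: [0.001, 0.704, 0.71, 0.002]
contact_force: [0.2, -0.2, -1.9]
finger_gap: 0.72
finger_force: 33.3
```

>>> arm_command --dr '[[0, 0, 0], [0, 0, 0], [0, 0, 0], [0, 0, 0], [0, 0, 0], [0, 0, 0], [0, 0, 0], [0, 0, 0], [0, 0, 0]]' --slide '[[-4, 2, 0], [-8, 4, 0], [-12, 6, 0], [-15, 8, 0], [-18, 9, 0], [-20, 9, 0], [-20, 9, 0], [-20, 9, 0], [-20, 9, 0]]' --grip '[110, 110, 110, 110, 110, 110, 110, 110, 110]'

```text
t: 11.85
eef_pos: [599.8, -145.9, 276.5]
orientation: [-0.0, 0.705, 0.709, 0.0]
contact_force: [-0.2, -0.0, -1.1]
finger_gap: 0.718
finger_force: 33.3
```

```bash
cat > look.py <<'E'
from fit import *;from go import *
def look(x,y,zr,save):
    c=capture("wrist");W=cloud(c);np.savez(save,**c);cv2.imwrite(f"pics/{save}.png",c["pixels"][:,:,::-1])
    print("rim",rim(W,x,y,zr));s=sense();print(s["t"],s["eef_pos"],s["orientation"],s["finger_gap"],s["contact_force"]);return c,W
E
python3 - <<'E'
from look import *
c,W=look(597,-87,165,"wn1")
# held tumbler rim
e=sense()["eef_pos"];print("held",rim(W,e[0],e[1],e[2]+73))
rel([597,-87,260],tool([0,0,-1],[0,1,0]))
E
```

```text
rim (array([596.9, -87.8,  29.4]), np.int64(589), np.float64(165.7))
11.9 [ 599.82828495 -145.74186735  276.64338916] [-9.46158320e-05  7.04979250e-01  7.09227899e-01  1.85310440e-04] 0.7185279102023855 [ 0.44550075  0.35963835 -1.95895511]
held (array([ 600.3, -145.6,   29.8]), np.int64(4429), np.float64(349.2))
dr [ 0.    -0.     0.006] slide cm [ 5.88 -0.25  1.67]
```

View pics/wn1.png

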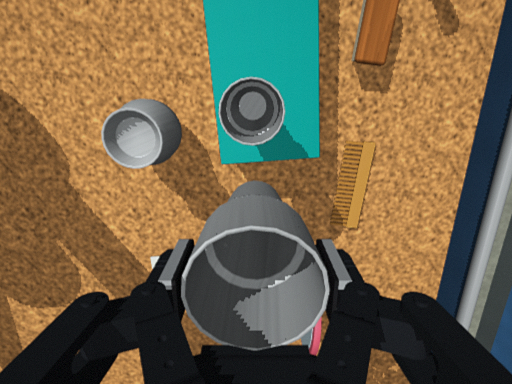

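The view shows the base mouth at (252,110) and the tumbler held upright between the fingers. Move: +5.8 cm in x, -0.3 cm in y, then down.

>>> arm_command --dr '[[0, 0, 0], [0, 0, 0], [0, 0, 0], [0, 0, 0], [0, 0, 0], [0, 0, 0], [0, 0, 0], [0, 0, 0], [0, 0, 0], [0, 0, 0]]' --slide '[[2, -0.1, 0], [4, -0.2, 0], [5.8, -0.3, 0], [5.8, -0.3, 2], [5.8, -0.3, 4], [5.8, -0.3, 6], [5.8, -0.3, 8], [5.8, -0.3, 10], [5.8, -0.3, 11], [5.8, -0.3, 11]]' --grip '[110, 110, 110, 110, 110, 110, 110, 110, 110, 110]'

```text
t: 12.9
eef_pos: [595.3, -87.8, 164.5]
orientation: [-0.001, 0.705, 0.709, -0.001]
contact_force: [0.5, 0.0, -1.4]
finger_gap: 0.721
finger_force: 33.3
```

```bash
python3 - <<'E'
from look import *
c,W=look(597,-88,165,"wn2")
e=sense()["eef_pos"];print("held",rim(W,e[0],e[1],e[2]+73))
E
```

```text
rim (array([596.9, -82.4,  25.2]), np.int64(1121), np.float64(165.5))
12.95 [596.344097   -88.18859049 166.05267398] [-4.85182446e-04  7.05061670e-01  7.09145751e-01 -3.31573008e-04] 0.723734998383978 [ 0.13988648  0.10931695 -1.34027688]
held (array([596.1, -87.6,  29.9]), np.int64(3891), np.float64(237.9))
```

>>> arm_command --dr '[[0, 0, 0], [0, 0, 0], [0, 0, 0], [0, 0, 0], [0, 0, 0], [0, 0, 0], [0, 0, 0], [0, 0, 0]]' --slide '[[0, 0.05, 0.6], [0, 0.05, 1.2], [0, 0.05, 1.8], [0, 0.05, 2.3], [0, 0.05, 2.7], [0, 0.05, 2.9], [0, 0.05, 2.9], [0, 0.05, 2.9]]' --grip '[110, 110, 110, 110, 110, 110, 110, 110]'

```text
t: 13.75
eef_pos: [597.4, -88.9, 137.5]
orientation: [0.0, 0.705, 0.709, 0.0]
contact_force: [-0.0, -0.3, -1.9]
finger_gap: 0.719
finger_force: 33.3
```

>>> arm_command --dr '[[0, 0, 0], [0, 0, 0], [0, 0, 0], [0, 0, 0]]' --slide '[[0, 0, 0.1], [0, 0, 0.2], [0, 0, 0.2], [0, 0, 0.2]]' --grip '[110, 110, 110, 110]'

```text
t: 14.15
eef_pos: [597.3, -88.9, 135.4]
orientation: [0.0, 0.705, 0.709, 0.0]
contact_force: [-0.4, -0.4, -1.8]
finger_gap: 0.721
finger_force: 33.3
```

Still free of contact and about 2–3 mm to go, so I creep down.

>>> arm_command --dr '[[0, 0, 0], [0, 0, 0], [0, 0, 0], [0, 0, 0]]' --slide '[[0, 0, 0.1], [0, 0, 0.15], [0, 0, 0.15], [0, 0, 0.15]]' --grip '[110, 110, 110, 110]'

```text
t: 14.55
eef_pos: [597.3, -88.9, 133.9]
orientation: [0.0, 0.705, 0.709, 0.0]
contact_force: [-0.3, -0.4, -1.5]
finger_gap: 0.722
finger_force: 33.3
```

>>> arm_command --dr '[[0, 0, 0], [0, 0, 0], [0, 0, 0], [0, 0, 0]]' --slide '[[0, 0, 0.05], [0, 0, 0.1], [0, 0, 0.1], [0, 0, 0.1]]' --grip '[110, 110, 110, 110]'

```text
t: 14.95
eef_pos: [597.6, -88.9, 133.3]
orientation: [0.0, 0.705, 0.709, 0.0]
contact_force: [-0.5, 0.4, 2.6]
finger_gap: 0.72
finger_force: 33.5
```

Contact shows now (+4 N) at the expected height. Release, rise straight up, and check.

>>> arm_command --dr '[[0, 0, 0], [0, 0, 0], [0, 0, 0], [0, 0, 0], [0, 0, 0], [0, 0, 0], [0, 0, 0], [0, 0, 0], [0, 0, 0], [0, 0, 0]]' --slide '[[0, 0, 0], [0, 0, 0], [0, 0, 0], [0, 0, 0], [0, 0, 0], [0, 0, 0], [0, 0, -1.5], [0, 0, -5], [0, 0, -9], [0, 0, -13]]' --grip '[80, 60, 40, 20, 0, 0, 0, 0, 0, 0]'

```text
t: 15.95
eef_pos: [597.1, -88.8, 265.2]
orientation: [0.0, 0.705, 0.709, 0.0]
contact_force: [0.1, -0.9, 0.1]
finger_gap: 1.004
finger_force: 0.0
```

>>> arm_command --dr '[[0, 0, 0], [0, 0, 0], [0, 0, 0], [0, 0, 0], [0, 0, 0]]' --slide '[[-2, 0, -1], [-5, 0, -1], [-6, 0, -1], [-6, 0, -1], [-6, 0, -1]]' --grip '[0, 0, 0, 0, 0]'

```text
t: 16.45
eef_pos: [597.3, -148.4, 272.8]
orientation: [-0.001, 0.706, 0.709, 0.0]
contact_force: [-0.3, -0.2, -0.2]
finger_gap: 0.996
finger_force: 0.0
```

```bash
python3 - <<'E'
from look import *
c,W=look(597,-88,206,"wn3");print(rim(W,597,-88,165))
for ti in(32,35):
  t=np.radians(ti);yw=.05;a=np.array([-np.sin(t)*np.cos(yw),-np.sin(t)*np.sin(yw),np.cos(t)])
  f=np.array([498.8,-372.3,24.3])
  R=tool(-a,[1,0.05,0]);
  for h in(230,27): print(ti,h,(f+a*h).round(1));rel(f+a*h,R)
E
```

```text
rim (array([597.1, -87.8,  29.4]), np.int64(814), np.float64(206.2))
16.5 [ 597.31204146 -148.0351001   272.5914382 ] [-6.03399110e-04  7.05293021e-01  7.08915642e-01  5.84160980e-05] 0.9983029035530565 [0.43026507 0.38810362 0.44478373]
(array([597.4, -88.4,  25. ]), np.int64(1065), np.float64(165.6))
32 230 [ 377.1 -378.4  219.4]
dr [-0.426  0.445  1.482] slide cm [-22.93 -22.14   5.32]
32 27 [ 484.5 -373.    47.2]
dr [-0.426  0.445  1.482] slide cm [-22.46 -11.38  22.53]
35 230 [ 367.  -378.9  212.7]
dr [-0.466  0.486  1.474] slide cm [-22.97 -23.14   5.98]
35 27 [ 483.3 -373.1   46.4]
dr [-0.466  0.486  1.474] slide cm [-22.47 -11.5   22.61]
```

Nested home: the rim is at z=206.2, expected 206, and centred. Now the leaning tumbler: turn and go to a standoff along its axis.

```bash
python3 - <<'E'
from look import *
t=np.radians(33);yw=.05;a=np.array([-np.sin(t)*np.cos(yw),-np.sin(t)*np.sin(yw),np.cos(t)])
f=np.array([498.8,-372.3,24.3]);R=tool(-a,[1,0.05,0])
rel(f+a*170,R)
E
```

```text
dr [-0.44   0.458  1.48 ] slide cm [-22.8  -19.21  10.57]
```

>>> arm_command --dr '[[-0.04, 0.04, 0.14], [-0.08, 0.08, 0.28], [-0.13, 0.13, 0.42], [-0.17, 0.18, 0.56], [-0.21, 0.22, 0.7], [-0.25, 0.26, 0.84], [-0.29, 0.31, 0.98], [-0.33, 0.35, 1.12], [-0.37, 0.39, 1.26], [-0.42, 0.43, 1.4]]' --slide '[[-2, -2, 0], [-4, -4, 0], [-7, -6, 0], [-9, -8, 0], [-12, -10, 0], [-14, -12, 1], [-17, -14, 2], [-19, -16, 3], [-21, -18, 4], [-22.8, -19.2, 5]]' --grip '[0, 0, 0, 0, 0, 0, 0, 0, 0, 0]'

```text
t: 17.5
eef_pos: [405.9, -378.2, 222.5]
orientation: [-0.004, 0.96, 0.074, 0.269]
contact_force: [-0.2, 0.0, -0.1]
finger_gap: 1.003
finger_force: 0.0
```

```bash
cat > a.py <<'E'
from look import *
c=capture("wrist");W=cloud(c);np.savez("wa",**c);cv2.imwrite("pics/wa.png",c["pixels"][:,:,::-1]);H=hsv(c)
s=sense();print(s["t"],s["eef_pos"],s["qpos"].round(2))
m=near(W,470,-374,75,35,125)&(H[...,1]<90)&(W[...,0]<520)
q=W[m];x,e=fit_a(q,yaw0=.05);print(len(q),x.round(3),np.degrees(x[4]),e)
# rim plane: points near the mouth
def go(tilt,yw,f,h):
    a=np.array([-np.sin(tilt)*np.cos(yw),-np.sin(tilt)*np.sin(yw),np.cos(tilt)])
    print("target",(np.array(f)+a*h).round(1));rel(np.array(f)+a*h,tool(-a,[1,yw,0]))
E
python3 - <<'E'
from a import *
go(np.radians(33),.05,[498.8,-372.3,24.3],170)
E
```

```text
17.55 [ 403.14669292 -378.08825212  218.67917825] [-1.15 -0.15  2.11  0.59  1.08  0.02]
3270 [ 4.99821e+02 -3.72051e+02  6.50000e-02  2.95030e+01  6.59000e-01] 37.76396043006523 0.6649940978347342
target [ 406.3 -376.9  166.9]
dr [-0.024  0.032  0.09 ] slide cm [-2.39 -0.21  4.6 ]
```

View pics/wa.png

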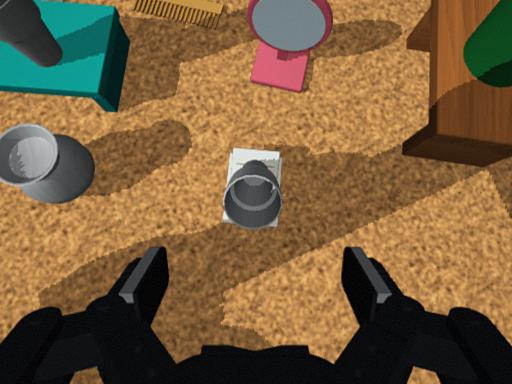

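```bash
python3 - <<'E'
from look import *
c=dict(np.load("wa.npz"))
t=np.radians(32);
for t,f in((np.radians(32),[498.8,-372.3,24]),(np.radians(37.5),[499.5,-372,27])):
    a=np.array([-np.sin(t),-np.sin(t)*.05,np.cos(t)]);f=np.array(f,float);e1=np.array([np.cos(t),.05*np.cos(t),np.sin(t)]);e2=np.cross(a,e1)
    print([px(c,f+a*100+30*(np.cos(k)*e1+np.sin(k)*e2)).round(0) for k in np.arange(0,6.28,np.pi/2)])
E
```

```text
[array([255., 168.]), array([223., 193.]), array([249., 222.]), array([281., 198.])]
[array([254., 176.]), array([222., 200.]), array([249., 227.]), array([280., 206.])]
```

The mouth rim is centred at (252,200) and spans rows 174–228, which matches a tilt of about 36–37°, so the mouth centre is near (439,-376,106). I line up with 35.5° and look closer.

```bash
python3 - <<'E'
from a import *
go(np.radians(35.5),.055,[498.5,-372.3,25],150)
E
```

```text
17.6 [ 404.09277593 -376.68611871  219.56468426] [-1.14 -0.15  2.1   0.59  1.08  0.02]
3281 [ 4.99907e+02 -3.71868e+02  6.70000e-02  2.95060e+01  6.58000e-01] 37.699037509451244 0.6934441189197074
target [ 411.5 -377.1  147.1]
dr [-0.027  0.077  0.092] slide cm [-3.11 -0.05  6.59]
```

>>> arm_command --dr '[[-0.01, 0.04, 0.05], [-0.03, 0.08, 0.09], [-0.03, 0.08, 0.09], [-0.03, 0.08, 0.09], [-0.03, 0.08, 0.09]]' --slide '[[-2, 0, 2], [-3.1, 0, 5], [-3.1, 0, 6.6], [-3.1, 0, 6.6], [-3.1, 0, 6.6]]' --grip '[0, 0, 0, 0, 0]'

```text
t: 18.1
eef_pos: [415.8, -378.6, 151.3]
orientation: [-0.005, 0.951, 0.031, 0.308]
contact_force: [0.4, -0.4, 0.2]
finger_gap: 1.004
finger_force: 0.0
```

```bash
python3 - <<'E'
from a import *
# mouth fit: rim = silhouette ring; use outer-wall points only by clustering: fit with mouth height
a=lambda t,yw:np.array([-np.sin(t)*np.cos(yw),-np.sin(t)*np.sin(yw),np.cos(t)])
print("mouth",(np.array([x[0],x[1],x[3]])+100*a(x[4],x[2])).round(1))
go(np.radians(35.5),.055,[498.5,-372.3,25],27)
u=[px(c,[439,-376,106]).round()];print(u)
cv2.imwrite("pics/wac.png",cv2.resize(c["pixels"][120:330,130:410][:,:,::-1],(800,600)))
E
```

```text
18.15 [ 415.85124372 -379.41078525  152.16241326] [-1.17 -0.09  2.22  0.76  0.93 -0.11]
4716 [ 5.00201e+02 -3.71992e+02  6.60000e-02  3.00560e+01  6.65000e-01] 38.12561165558549 0.6870579928265497
mouth [ 438.6 -376.1  108.7]
target [ 482.8 -373.2   47. ]
dr [ 0.005 -0.006  0.012] slide cm [-0.71 -0.32 12.46]
[array([251., 204.])]
```

View pics/wac.png

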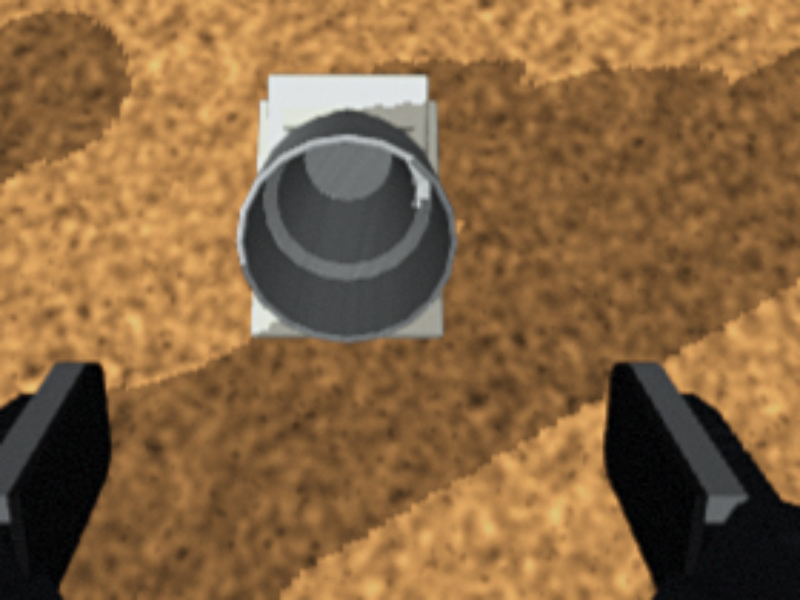

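The rim centre is at crop (347,238), i.e. pixel (251,203), where (439,-376,106) projects. I read the rim's 3D points for the tilt.

```bash
python3 - <<'E'
from fit import *
c=dict(np.load("wa.npz"));W=cloud(c);z=c["z_map"];Q=[]
for k in np.arange(0,2*np.pi,np.pi/12):
    best=None
    for s in np.linspace(.9,1.04,29):
        u=251.7+37.5*s*np.cos(k);v=203.3+35*s*np.sin(k);p=W[int(round(v)),int(round(u))];zz=z[int(round(v)),int(round(u))]
        if best is None or zz<best[0]: best=(zz,p)
    Q.append(best[1])
Q=np.array(Q);m=np.ones(len(Q),bool)
for _ in range(4):
    cen=Q[m].mean(0);n=np.linalg.svd(Q[m]-cen)[2][2];n*=np.sign(n[2]);r=(Q-cen)@n;m=abs(r)<2.5
e1=np.cross(n,[0,1,0]);e1/=np.linalg.norm(e1);e2=np.cross(n,e1)
f=lambda p:np.hypot((Q[m]-cen)@e1-p[0],(Q[m]-cen)@e2-p[1])-p[2]
s=least_squares(f,[0,0,30]).x;mc=cen+e1*s[0]+e2*s[1]
print(m.sum(),abs(r[m]).mean(),"n",n,"tilt",np.degrees(np.arccos(n[2])),"yaw",np.arctan2(-n[1],-n[0]),"mouth",mc,s[2],"foot",mc-100*n)
E
```

```text
24 0.44685282415471733 n [-0.56169233 -0.03317129  0.82668095] tilt 34.24071428104982 yaw 0.058987469779871314 mouth [ 438.49122935 -375.85362729  109.3985848 ] 29.643180750703582 foot [ 494.66046223 -372.53649813   26.73048979]
```

```bash
python3 - <<'E'
from look import *
t=np.radians(34);yw=.058;a=np.array([-np.sin(t)*np.cos(yw),-np.sin(t)*np.sin(yw),np.cos(t)]);m=np.array([438.5,-375.9,108.6]);R=tool(-a,[1,yw,0])
print(sense()["eef_pos"])
for h in(35,-10,-71.5): rel(m+a*h,R)
E
```

```text
[ 415.85124372 -379.41078525  152.16241326]
dr [ 0.006 -0.033  0.01 ] slide cm [-0.59 -0.23  1.37]
dr [ 0.006 -0.033  0.01 ] slide cm [-0.73 -0.26  5.86]
dr [ 0.006 -0.033  0.01 ] slide cm [-0.93 -0.3  12.01]
```

>>> arm_command --dr '[[0, -0.02, 0], [0, -0.03, 0.01], [0, -0.03, 0.01], [0, -0.03, 0.01], [0, -0.03, 0.01], [0, -0.03, 0.01], [0, -0.03, 0.01], [0, -0.03, 0.01], [0, -0.03, 0.01], [0, -0.03, 0.01]]' --slide '[[-0.4, -0.2, 0.5], [-0.6, -0.2, 1.4], [-0.65, -0.25, 3.5], [-0.75, -0.25, 6], [-0.8, -0.3, 8], [-0.85, -0.3, 10], [-0.9, -0.3, 11.3], [-0.95, -0.3, 11.9], [-0.95, -0.3, 12], [-0.95, -0.3, 12]]' --grip '[0, 0, 0, 0, 0, 0, 0, 0, 0, 0]'

```text
t: 19.15
eef_pos: [477.0, -373.6, 47.9]
orientation: [-0.006, 0.956, 0.025, 0.293]
contact_force: [-0.6, -0.3, -0.3]
finger_gap: 0.999
finger_force: 0.0
```

```bash
python3 - <<'E'
from look import *
t=np.radians(34);yw=.058;a=np.array([-np.sin(t)*np.cos(yw),-np.sin(t)*np.sin(yw),np.cos(t)]);m=np.array([438.5,-375.9,108.6]);R=tool(-a,[1,yw,0])
s=sense();print(s["eef_pos"],s["contact_force"],s["qpos"])
rel(m-71.5*a,R)
E
```

```text
[ 476.9799474  -373.56287542   47.92068529] [-0.62578786 -0.26263865 -0.27329348] [-1.02391381  0.11586644  2.22617233  0.88065032  0.6919512  -0.17298659]
dr [ 0.006 -0.002 -0.003] slide cm [ 0.2   0.01 -0.04]
```

Aligned to within 2 mm. Close, then draw it out along the axis.

>>> arm_command --dr '[[0, 0, 0], [0, 0, 0], [0, 0, 0], [0, 0, 0], [0, 0, 0], [0, 0, 0], [0, 0, 0], [0, 0, 0], [0, 0, 0]]' --slide '[[0.2, 0, 0], [0.2, 0, 0], [0.2, 0, 0], [0.2, 0, 0], [0.2, 0, 0], [0.2, 0, 0], [0.2, 0, 0], [0.2, 0, 0], [0.2, 0, 0]]' --grip '[20, 40, 60, 80, 100, 110, 110, 110, 110]' --force 30

```text
t: 20.05
eef_pos: [478.7, -373.4, 49.8]
orientation: [-0.006, 0.956, 0.025, 0.294]
contact_force: [-3.0, 1.9, 4.9]
finger_gap: 0.722
finger_force: 31.3
```

>>> arm_command --dr '[[0, 0, 0], [0, 0, 0], [0, 0, 0], [0, 0, 0], [0, 0, 0], [0, 0, 0], [0, 0, 0], [0, 0, 0]]' --slide '[[0, 0, -0.5], [0, 0, -1.5], [0, 0, -3], [0, 0, -5], [0, 0, -7], [0, 0, -9], [0, 0, -11], [0, 0, -12]]' --grip '[110, 110, 110, 110, 110, 110, 110, 110]'

```text
t: 20.85
eef_pos: [410.4, -377.4, 150.4]
orientation: [-0.005, 0.956, 0.025, 0.293]
contact_force: [0.8, -0.1, -0.8]
finger_gap: 0.717
finger_force: 33.2
```

```bash
python3 - <<'E'
from look import *
s=sense();print(s["t"],s["eef_pos"],s["qpos"].round(2),s["finger_gap"])
rel([597,-148,300],tool([0,0,-1],[0,1,0]));rel([597,-148,300],tool([0,0,-1],[1,0,0]))
E
```

```text
20.85 [ 410.3572068  -377.40666398  150.40358892] [-1.16 -0.1   2.21  0.71  0.92 -0.05] 0.716955585578708
dr [ 0.456 -0.471 -1.47 ] slide cm [ 24.85 -21.88  -1.38]
dr [-0.009 -0.596  0.051] slide cm [ 24.85 -21.88  -1.38]
```

Drawn out. Up first, then turn upright while crossing to the look pose beside the stack.

>>> arm_command --dr '[[0, 0, 0], [0, 0, 0], [0, 0, 0], [0.05, -0.05, -0.14], [0.09, -0.09, -0.28], [0.13, -0.14, -0.42], [0.18, -0.18, -0.56], [0.22, -0.23, -0.7], [0.26, -0.27, -0.84], [0.3, -0.32, -0.98]]' --slide '[[2, 0, -3], [4, 0, -6], [6.5, 0, -10], [8.4, -1, -12.5], [9, -2, -12.5], [10, -4, -12.5], [11, -6, -12], [13, -9, -11], [15, -12, -10], [18, -15, -8.5]]' --grip '[110, 110, 110, 110, 110, 110, 110, 110, 110, 110]'

```text
t: 21.85
eef_pos: [504.0, -220.5, 319.1]
orientation: [-0.001, 0.858, 0.502, 0.109]
contact_force: [0.8, -0.6, -1.4]
finger_gap: 0.722
finger_force: 33.2
```

```bash
python3 - <<'E'
from look import *
s=sense();print(s["t"],s["eef_pos"],s["qpos"].round(2),s["finger_gap"])
rel([597,-150,315],tool([0,0,-1],[0,1,0]))
E
```

```text
21.85 [ 503.97515467 -220.5115991   319.14017858] [-0.6  -0.11  1.8   0.2   1.36 -0.12] 0.7223853607706522
dr [ 0.154 -0.157 -0.51 ] slide cm [10.39  4.47  2.91]
```

>>> arm_command --dr '[[0.04, -0.04, -0.13], [0.08, -0.08, -0.26], [0.12, -0.12, -0.39], [0.154, -0.157, -0.51], [0.154, -0.157, -0.51], [0.154, -0.157, -0.51], [0.154, -0.157, -0.51], [0.154, -0.157, -0.51]]' --slide '[[2.5, 1, 0.7], [5, 2, 1.4], [8, 3.3, 2.2], [10.4, 4.5, 2.9], [10.4, 4.5, 2.9], [10.4, 4.5, 2.9], [10.4, 4.5, 2.9], [10.4, 4.5, 2.9]]' --grip '[110, 110, 110, 110, 110, 110, 110, 110]'

```text
t: 22.65
eef_pos: [597.2, -151.8, 315.7]
orientation: [-0.0, 0.709, 0.705, 0.002]
contact_force: [-0.4, 0.0, -0.7]
finger_gap: 0.722
finger_force: 33.4
```

```bash
cat > held.py <<'E'
from look import *
def held(W):
    s=sense();e=s["eef_pos"];R=Ro.from_quat(s["orientation"][[1,2,3,0]]).as_matrix()
    L=(W-e)@R  # tool frame
    m=(np.hypot(L[...,0],L[...,1])<34)&(L[...,2]>-110)&(L[...,2]<40)
    q=L[m];z=q[:,2]
    k=z<np.percentile(z,1)+2
    # cone fit in tool frame: foot at (x,y,zf), axis dir (ax,ay,-1)
    def f(p):
        a=np.array([p[3],p[4],-1]);a/=np.linalg.norm(a);d=q-[p[0],p[1],p[2]];h=d@a;r=np.linalg.norm(d-np.outer(h,a),axis=1)
        ro=r-rad(h);ri=r-rad(h)+1.8;ev=np.where(abs(ro)<abs(ri),ro,ri);out=np.clip(-h,0,None)+np.clip(h-100,0,None)
        return np.hypot(ev,out)
    r=least_squares(f,[0,0,27,0,0],loss="soft_l1",f_scale=1.5);print("held n",len(q),"foot in tool",r.x[:3].round(1),"tilt",r.x[3:].round(3),np.median(r.fun).round(2))
E
python3 - <<'E'
from held import *
c,W=look(597,-88,206,"wn5");held(W)
print("calib on b:");
E
```

```text
rim (array([597. , -87.8,  29.5]), np.int64(588), np.float64(206.3))
22.7 [ 597.30380738 -151.80504072  315.86025153] [1.10375421e-04 7.08962657e-01 7.05242464e-01 2.23735615e-03] 0.7231677851565705 [-0.83251671  0.61392715 -1.00005028]
held n 20776 foot in tool [-1.9 -0.5 11.4] tilt [-0.009  0.012] 0.62
calib on b:
```

View pics/wn5.png

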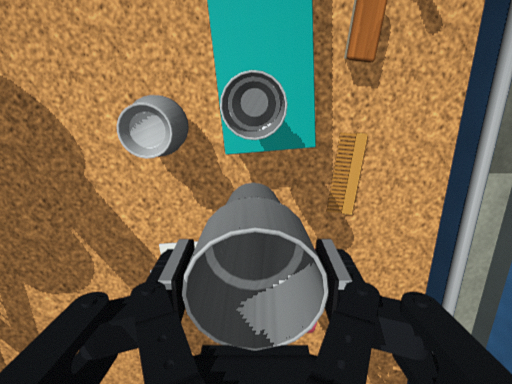

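The view matches the first nesting: the tumbler is held upright and the stack mouth is at (253,104). Quick check of the held rim.

```bash
python3 - <<'E'
from fit import *
for n,e in(("wn1",[599.8,-145.7,276.6]),("wn5",[597.3,-151.8,315.9])):
    c=dict(np.load(n+".npz"));W=cloud(c)
    for dz in(68,70,72,74,76):
        try: print(n,dz,*rim(W,e[0],e[1],e[2]+dz,r=34,tol=1.0))
        except Exception as x: print(n,dz,"none")
E
```

```text
wn1 68 [ 600.3 -145.4   29.5] 817 344.6
wn1 70 [ 600.2 -145.4   29.6] 886 346.6
wn1 72 [ 600.2 -145.5   29.6] 1137 348.7
wn1 74 [ 600.3 -146.    29.6] 1810 350.4
wn1 76 [ 600.2 -145.6   31.5] 169 352.5
wn5 68 [ 597.7 -153.2   29.6] 859 383.9
wn5 70 [ 597.6 -153.2   29.6] 1038 386.0
wn5 72 [ 597.7 -153.8   29.6] 1840 387.8
wn5 74 [ 597.9 -152.5   31.2] 206 389.7
wn5 76 [ 597.5 -151.    31.7] 162 391.9
```

>>> arm_command --dr '[[0, 0, 0], [0, 0, 0], [0, 0, 0], [0, 0, 0], [0, 0, 0], [0, 0, 0], [0, 0, 0], [0, 0, 0], [0, 0, 0], [0, 0, 0]]' --slide '[[2.5, 0, 0], [5, 0, 0], [6.55, -0.07, 0], [6.55, -0.07, 2], [6.55, -0.07, 4], [6.55, -0.07, 6], [6.55, -0.07, 7.5], [6.55, -0.07, 9], [6.55, -0.07, 10], [6.55, -0.07, 10]]' --grip '[110, 110, 110, 110, 110, 110, 110, 110, 110, 110]'

```text
t: 23.7
eef_pos: [596.9, -84.8, 213.6]
orientation: [-0.001, 0.708, 0.706, 0.001]
contact_force: [0.4, -0.4, -1.5]
finger_gap: 0.723
finger_force: 33.4
```

```bash
python3 - <<'E'
from look import *
c,W=look(597,-88,206,"wn6")
e=sense()["eef_pos"]
for dz in(68,70,72,73): print("held",rim(W,e[0],e[1],e[2]+dz,r=34,tol=1))
E
```

```text
rim (array([597. , -81.5,  24.5]), np.int64(915), np.float64(206.2))
23.75 [597.66154596 -84.82497088 214.90816492] [-6.96724790e-04  7.08158558e-01  7.06050879e-01  1.76859907e-03] 0.7215217816777274 [-0.39833122  0.64117709 -0.57322325]
held (array([597.5, -86.2,  29.6]), np.int64(874), np.float64(282.9))
held (array([597.7, -86.7,  29.6]), np.int64(1758), np.float64(285.1))
held (array([597.8, -86.8,  29.9]), np.int64(761), np.float64(286.5))
held (array([597.7, -86.5,  31.3]), np.int64(205), np.float64(287.7))
```

>>> arm_command --dr '[[0, 0, 0], [0, 0, 0], [0, 0, 0], [0, 0, 0], [0, 0, 0], [0, 0, 0], [0, 0, 0], [0, 0, 0], [0, 0, 0], [0, 0, 0]]' --slide '[[-0.1, -0.05, 0.6], [-0.1, -0.05, 1.2], [-0.1, -0.05, 1.8], [-0.1, -0.05, 2.3], [-0.1, -0.05, 2.7], [-0.1, -0.05, 3], [-0.1, -0.05, 3.2], [-0.1, -0.05, 3.3], [-0.1, -0.05, 3.3], [-0.1, -0.05, 3.3]]' --grip '[110, 110, 110, 110, 110, 110, 110, 110, 110, 110]'

```text
t: 24.75
eef_pos: [597.8, -85.7, 182.8]
orientation: [-0.0, 0.708, 0.706, 0.002]
contact_force: [0.5, -0.1, -1.2]
finger_gap: 0.721
finger_force: 33.4
```

>>> arm_command --dr '[[0, 0, 0], [0, 0, 0], [0, 0, 0], [0, 0, 0]]' --slide '[[0, 0, 0.1], [0, 0, 0.2], [0, 0, 0.2], [0, 0, 0.2]]' --grip '[110, 110, 110, 110]'

```text
t: 25.15
eef_pos: [597.6, -85.6, 180.5]
orientation: [-0.0, 0.708, 0.706, 0.002]
contact_force: [-0.3, -0.4, 0.0]
finger_gap: 0.719
finger_force: 33.4
```

>>> arm_command --dr '[[0, 0, 0], [0, 0, 0], [0, 0, 0], [0, 0, 0]]' --slide '[[0, 0, 0.1], [0, 0, 0.2], [0, 0, 0.2], [0, 0, 0.2]]' --grip '[110, 110, 110, 110]'

```text
t: 25.55
eef_pos: [597.6, -85.6, 178.5]
orientation: [-0.0, 0.708, 0.706, 0.002]
contact_force: [-0.9, -0.6, -0.8]
finger_gap: 0.717
finger_force: 33.4
```

```bash
python3 - <<'E'
from look import *
print(sense()["contact_force"],sense()["ft_torque"],sense()["eef_pos"])
for n in("scene","side"):
    c=capture(n);W=cloud(c);m=near(W,597,-87,33,150,300)&(hsv(c)[...,1]<90)
    print(n,[(z,np.sum(m&(abs(W[...,2]-z)<2))) for z in range(200,262,4)])
    q=W[near(W,597,-87,40,75,160)&(hsv(c)[...,1]<90)];print(fit_upright(q,65,[597,-87]))
E
```

```text
[-0.94850203 -0.56705479 -0.83058224] [0.02411479 0.01944355 0.02735536] [597.60706988 -85.64030612 178.478088  ]
scene [(200, np.int64(31)), (204, np.int64(35)), (208, np.int64(17)), (212, np.int64(24)), (216, np.int64(22)), (220, np.int64(19)), (224, np.int64(26)), (228, np.int64(29)), (232, np.int64(24)), (236, np.int64(26)), (240, np.int64(21)), (244, np.int64(18)), (248, np.int64(25)), (252, np.int64(4)), (256, np.int64(5)), (260, np.int64(0))]
(array([596.72371188, -88.42894127]), 380, np.float64(0.8494822110347968))
side [(200, np.int64(27)), (204, np.int64(34)), (208, np.int64(16)), (212, np.int64(22)), (216, np.int64(22)), (220, np.int64(27)), (224, np.int64(24)), (228, np.int64(40)), (232, np.int64(42)), (236, np.int64(39)), (240, np.int64(49)), (244, np.int64(40)), (248, np.int64(42)), (252, np.int64(5)), (256, np.int64(4)), (260, np.int64(4))]
(array([595.88791439, -84.85958703]), 336, np.float64(1.136988807966267))
```

>>> arm_command --dr '[[0, 0, 0], [0, 0, 0], [0, 0, 0], [0, 0, 0]]' --slide '[[0, 0, 0.1], [0, 0, 0.15], [0, 0, 0.15], [0, 0, 0.15]]' --grip '[110, 110, 110, 110]'

```text
t: 26.05
eef_pos: [597.6, -85.7, 177.0]
orientation: [-0.0, 0.708, 0.706, 0.002]
contact_force: [0.0, -0.0, -0.6]
finger_gap: 0.718
finger_force: 33.4
```

>>> arm_command --dr '[[0, 0, 0], [0, 0, 0], [0, 0, 0], [0, 0, 0]]' --slide '[[0, 0, 0.05], [0, 0, 0.1], [0, 0, 0.1], [0, 0, 0.1]]' --grip '[110, 110, 110, 110]'

```text
t: 26.45
eef_pos: [597.7, -85.7, 176.2]
orientation: [-0.0, 0.708, 0.706, 0.002]
contact_force: [0.1, 0.1, 0.1]
finger_gap: 0.719
finger_force: 33.4
```

>>> arm_command --dr '[[0, 0, 0], [0, 0, 0], [0, 0, 0], [0, 0, 0]]' --slide '[[0, 0, 0.05], [0, 0, 0.1], [0, 0, 0.1], [0, 0, 0.1]]' --grip '[110, 110, 110, 110]'

```text
t: 26.85
eef_pos: [598.1, -85.7, 175.6]
orientation: [0.0, 0.708, 0.706, 0.002]
contact_force: [-0.4, 0.1, 2.2]
finger_gap: 0.723
finger_force: 33.5
```

Contact at the expected height, the same signature as the first one. Release and rise.

>>> arm_command --dr '[[0, 0, 0], [0, 0, 0], [0, 0, 0], [0, 0, 0], [0, 0, 0], [0, 0, 0], [0, 0, 0], [0, 0, 0], [0, 0, 0], [0, 0, 0]]' --slide '[[0, 0, 0.05], [0, 0, 0.05], [0, 0, 0.05], [0, 0, 0], [0, 0, 0], [0, 0, 0], [0, 0, -1.5], [0, 0, -5], [0, 0, -9], [0, 0, -13]]' --grip '[110, 80, 60, 40, 20, 0, 0, 0, 0, 0]'

```text
t: 27.85
eef_pos: [597.0, -86.0, 307.3]
orientation: [-0.0, 0.708, 0.706, 0.002]
contact_force: [-0.2, -0.2, -0.6]
finger_gap: 1.001
finger_force: 0.0
```

>>> arm_command --dr '[[0, 0, 0], [0, 0, 0], [0, 0, 0], [0, 0, 0], [0, 0, 0]]' --slide '[[-2, 0, -1], [-5, 0, -1], [-6, 0, -1], [-6, 0, -1], [-6, 0, -1]]' --grip '[0, 0, 0, 0, 0]'

```text
t: 28.35
eef_pos: [596.9, -145.6, 314.7]
orientation: [-0.001, 0.708, 0.706, 0.002]
contact_force: [0.2, 0.1, -0.4]
finger_gap: 0.999
finger_force: 0.0
```

```bash
python3 - <<'E'
from look import *
c,W=look(597,-88,247,"wn7");print(rim(W,597,-88,206),rim(W,597,-88,165))
c=capture("scene");cv2.imwrite("pics/end.png",cv2.resize(c["pixels"][:,:,::-1],(800,600)))
E
```

```text
rim (array([596.7, -87.3,  29.4]), np.int64(780), np.float64(246.8))
28.4 [ 596.8615461  -145.27223269  314.52713874] [-0.00080476  0.70802673  0.70618182  0.00217738] 0.999571239613768 [-0.25813568  0.36051709 -0.0500498 ]
(array([597. , -87.8,  25.1]), np.int64(1056), np.float64(206.2)) (array([597.3, -88.2,  18.4]), np.int64(138), np.float64(165.1))
```

View pics/end.png

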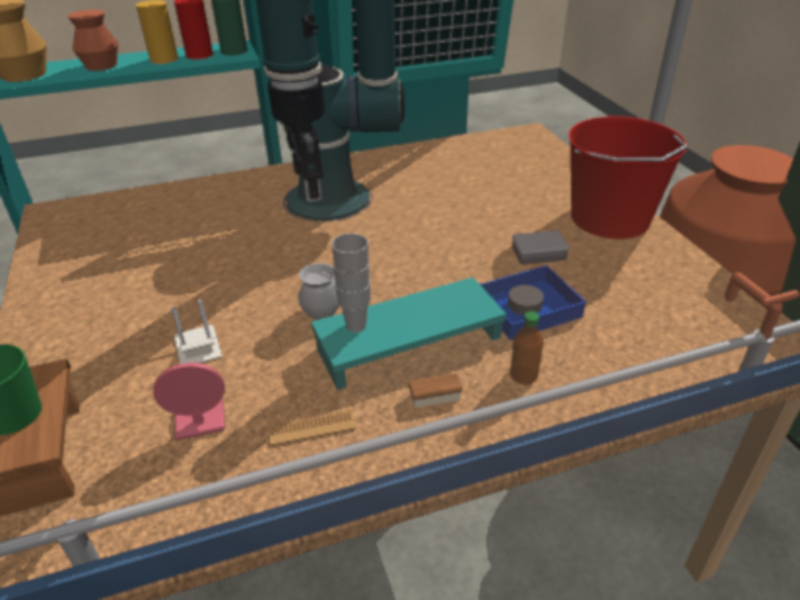

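The stack stands upright at (351,285) with its rim at 246.8 mm against 247 expected. The pumice is in the tub at (526,299), the rack is empty and the bystanders have not moved. Handing in.

```bash
python3 -c "from rig import *; print(job_done())"
```

```text
the job is handed in; nothing more can be done
None
```

The job is handed in: the pumice was pushed off the shelf into the tub, and both tumblers are nested fully home in an upright stack (top rim at 246.8 mm, 247 expected), with the base tumbler within 1 mm of where it stood and the bystanders looking undisturbed in the last picture, at about 28 s of the 72 s allowed.

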